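# Lift the boiled eggs out and let them drip over the pot

## Robot

A 7-joint arm with a two-finger parallel gripper is mounted at the origin on the work surface. World frame = base frame: x ahead of the robot, y to its left, z up, the work surface at z = 0. Lengths are in m, angles in rad, forces in N, time in s.
With the tool pointing down it reaches from about 0.425 to 0.8 m from the base axis. Payload 8.3 kg.
Tool frame: the origin (TCP) lies where the fingers leave the gripper's body, on its centre line; the fingertips stand 73 mm ahead of it and the grasp point (between the pads) lies 54 mm ahead of it (bot.tip_extent is the z of the fingertips in the tool frame, in m); z points along the fingers, y is the line along which they close (so a half turn about z gives the same grasp; the last joint's range is limited). The gripper opens to 85 mm and grips with 20 to 120 N. Pads are 22 mm wide; open, the fingers measure 114 mm over their backs; the gripper's body (76 mm by 85 mm) begins 54 mm behind the grasp point. The pads swing forward as they close: fully open they stand 13 mm farther back than shut.
Start: joints at [1.046, 0.383, 0.016, 1.37, -0.006, 1.388, -0.046], TCP at [0.279, -0.56, 0.304] pointing down, gripper open.
Joint ranges: [-2.95, 2.95], [-0.25, 2.06], [-1.52, 1.56], [0.18, 2.33], [-1.44, 4.58], [0.02, 2.06], [-3.01, 3.01]. Speed limits (rad/s): [2.39, 2.39, 3.01, 3.01, 3.14, 3.14, 3.14].

## Interface

Orientations are given as a unit quaternion [w, x, y, z].
In Python, from station import bot gives the robot as it stands. The module is installed in compiled form; this text tells all that it offers.
- The arm moves only by the tool send_rows, never from a script. Its argument "steps" is a list of rows, each a list of 3 entries, a list of its own where there are three numbers: the opening in per cent of the stroke, from 0 (shut) to 100 (fully open), then the shift along the tool's x, y, z in mm, then the turn about the tool's z in rad. In form: [[fingers, [tx, ty, tz], yaw], ...]. A call has exactly 10 rows; each row is the pose to reach, as a shift and turn from the pose commanded when the call began, along the tool's axes at that moment; what a row does not reach only later rows make up. A row lasts 1/8 s, in which the tool goes at most 62.5 mm and 10.7 degrees, less where a joint would pass 70% of its speed; a pose out of reach is approached as far as the arm can. A call with a gripper value outside its range is refused whole. The fingers move at their own pace and stop on an object; "newtons" is the grip in N (left out, the last holds). Time passes only in rows, so rows that repeat a pose let the fingers close, or fill a call up. It gives the time, the measured TCP pose, the force, the opening and the grip force at its end, in the units of the state.
- bot.observe(): the state, without advancing time (a new reading comes with each control period).
- bot.camera(name): name is "scene" or "top" or "wrist"; returns (picture, depth): 480x640x3 uint8, blue, green, red; 480x640 float32, m along the optical axis (not along the pixel's ray), 0 where there is no reading.
- bot.camera_model(name): a dict with "camera_matrix" (3x3 intrinsics, pixels), "R" (3x3) and "t" (3): a world point X has camera coordinates R X + t; the wrist camera has in their place "hand_eye" (4x4, takes a point from camera to tool coordinates, whose origin is the TCP and whose axes are the flange's). Camera axes: x right, y down, z forward; pixel columns grow to the right and rows downward; lengths in m; the calibration is good to about 2 mm. A picture is of the moment at which its call begins: read the wrist's pose just before it. camera_model takes no time and is no camera call.
- bot.finish_job(): hands the job in; it is judged then, once.
The state is a dict: "time": time; "q": joint angles; "joint_vel": joint speeds; "joint_efforts": joint torques, N m; "position": TCP position; "orientation": TCP orientation; "contact_force": force on the tool from outside, world axes, zero at the start; "moment": the same for the moment, N m; "width": finger opening in m; "grasp_force": force on a finger pad.
Only numpy, scipy, OpenCV 4.12 (cv2) and the standard library are available. Lean on these libraries where they do the work, as an engineer would, in place of code of your own. Each camera call takes 0.05 s, during which the arm holds its last target. There are 200 camera calls.

## Task

The eggs are done: take the lid off the stock pot and lay it flat, knob up, on the chopping board without dropping it, then take the egg rack by its tab and lift it straight up with its four eggs until its feet are a few centimetres above the pot's rim. Hold it there over the middle of the pot, level and still, for at least two seconds so that it drips back into the pot, and finish while still holding it up like that. Leave the pot where it stands, keep every egg in its place in the rack and uncracked, and do not disturb the other things on the counter.

Things in the scene. Friction and masses are not known exactly. Their poses are not given: they have to be found in the camera images.
- pot: Stainless stock pot standing on the glass hob: outside diameter 194 mm, height 130 mm, wall 5 mm, inner floor 6 mm above its underside, about 1.9 kg, not fixed. Two loop handles at 105 mm height reach out to 126 mm from the axis along its +x and -x. Origin: centre of the underside; z up.
- lid: Round steel lid closing the pot, 198 mm wide, about 0.4 kg. Origin: centre of the underside of its skirt (172 mm wide, 8 mm deep, loose inside the pot's mouth; laid down it stands on this); z up. Flange 8 mm, dome at most 26 mm above the origin. Central black round knob, 34 to 36 mm in diameter from 37 to 58 mm above the origin, top at 62 mm, 22 mm neck below 33 mm.
- rack: Steel wire egg rack on the pot's inner floor, under the lid, about 0.22 kg without eggs. Origin: on its axis at foot level; z up. Six wire wells on a 50 mm radius, 22 mm up; outer hoop 156 mm wide. A central 8 mm stem carries a black upright flat lifting tab, 34 mm along the rack's x, 12 mm thick along its y, 80 to 110 mm above the origin. Egg tops at 71 mm.
- board: Wooden chopping board beside the hob, fixed, 360 mm along its x, 260 mm along its y, 25 mm thick. Origin: centre of its underside. The half towards the robot (-x) is empty; a small salt bowl stands near its far (+x) end.
- egg1: Boiled brown egg, 43 mm across, 56 mm tall, about 60 g, loose, standing blunt end down in the rack's well at 0 degrees from the rack's x axis; wells at 180 and 300 degrees are empty. Origin: centre of the blunt end, 37 mm above the rack's origin when seated.
- egg2: Boiled brown egg, 43 mm across, 56 mm tall, about 60 g, loose, standing blunt end down in the rack's well at 60 degrees from the rack's x axis; wells at 180 and 300 degrees are empty. Origin: centre of the blunt end, 37 mm above the rack's origin when seated.
- egg3: Boiled brown egg, 43 mm across, 56 mm tall, about 60 g, loose, standing blunt end down in the rack's well at 120 degrees from the rack's x axis; wells at 180 and 300 degrees are empty. Origin: centre of the blunt end, 37 mm above the rack's origin when seated.
- egg4: Boiled brown egg, 43 mm across, 56 mm tall, about 60 g, loose, standing blunt end down in the rack's well at 240 degrees from the rack's x axis; wells at 180 and 300 degrees are empty. Origin: centre of the blunt end, 37 mm above the rack's origin when seated.
- milk_pan: Small steel milk pan on the far end of the hob, 110 mm across, 70 mm high, with one stick handle along its +x; bystander. Origin: centre of its underside.
- salt_bowl: White salt bowl near the far end of the board, 70 mm across, 35 mm high; bystander. Origin: centre of its underside.
- pepper_mill: Wooden pepper mill, 50 mm across, 130 mm high, between hob and board; bystander. Origin: centre of its underside.
- spice_jar: Amber glass spice jar, 44 mm across, 90 mm high, between hob and board; bystander. Origin: centre of its underside.
- wooden_spoon: Wooden spoon 250 mm long lying between hob and board, handle towards the robot; bystander. Origin near its middle.
- mug: Blue mug, 76 mm across, 90 mm high, at the left side; bystander. Origin: centre of its underside.
- food_tin: Food tin, 74 mm across, 85 mm high, at the right side; bystander. Origin: centre of its underside.

How it is judged:
On the way, in this order (a step that is already met when the one before it is completed fails the run):
1. the lid lies flat, knob up, on the chopping board, let go (contact force between lid and board above 1 N and angle between lid's own z axis and vertical below 0.08 rad and linear speed of lid below 0.03 m/s and x of lid in the frame of board between -0.13 and 0.13 m and y of lid in the frame of board between -0.09 and 0.09 m and contact force between lid and the fingers below 0.2 N), for 0.2 s.
2. the egg rack with its four eggs hangs in the gripper, level and still, clear above the pot, for two seconds (z of rack in the frame of pot between 0.145 and 0.25 m and horizontal distance between rack and pot below 0.035 m and angle between rack's own z axis and vertical below 0.1 rad and linear speed of rack below 0.03 m/s and angular speed of rack below 0.25 rad/s and contact force between rack and the fingers above 2 N and contact force between rack and pot below 0.2 N and contact force between rack and lid below 0.2 N and contact force between rack and board below 0.2 N and z of egg1 in the frame of rack between 0.03 and 0.045 m and z of egg2 in the frame of rack between 0.03 and 0.045 m and z of egg3 in the frame of rack between 0.03 and 0.045 m and z of egg4 in the frame of rack between 0.03 and 0.045 m), for 2 s.
At the end, for the whole second after the job is handed in: Fingers hold the rack: feet 15-120 mm above the rim, within 35 mm of the pot axis, tilt < 0.10 rad, still (0.03 m/s, 0.25 rad/s), carried by nothing else, four eggs seated; lid flat (0.08 rad), knob up, released, within 130 x 90 mm of the board centre; pot within 30 mm (all of step 1 and all of step 2 and distance of pot from where it was at the start of the episode below 0.03 m and angle between pot's own z axis and vertical below 0.08 rad); the arm keeps its last pose, push and grip.
It fails at once if an egg leaves its well in the rack (not (z of egg1 in the frame of rack above 0.03 m) or not (z of egg1 in the frame of rack below 0.045 m) or not (z of egg2 in the frame of rack above 0.03 m) or not (z of egg2 in the frame of rack below 0.045 m) or not (z of egg3 in the frame of rack above 0.03 m) or not (z of egg3 in the frame of rack below 0.045 m) or not (z of egg4 in the frame of rack above 0.03 m) or not (z of egg4 in the frame of rack below 0.045 m)).
It fails at once if an egg is squeezed or struck by the fingers with more than 10 N (contact force between any of egg1, egg2, egg3, egg4 and the fingers above 10 N).
It fails at once if the lid is dropped (moves faster than 0.6 m/s while the fingers do not hold it) (linear speed of lid above 0.6 m/s and contact force between lid and the fingers below 0.2 N).
It fails at once if the pot is shifted by more than 30 mm or tipped (distance of pot from where it was at the start of the episode above 0.03 m or angle between pot's own z axis and vertical above 0.15 rad).
It fails at once if a bystander is moved by more than 30 mm (distance of any of milk_pan, salt_bowl, pepper_mill, spice_jar, wooden_spoon, mug, food_tin from where it was at the start of the episode above 0.03 m).
It also fails if it takes over 64 s, if anything falls off the work surface, if the arm or the gripper's body presses on something with over 40 N, if the wrist force passes 120 N, or if a joint passes its speed limit or range.

## Working session

There is one attempt and no reset: what is moved stays moved. The work goes in short steps, Python scripts to look and compute and a tool call to move; the robot and the scene stay as the last step left them, time stands still between calls to the robot, and variables do not carry over. Pictures are saved under pics/ and viewed, at most 10 in all, crops included, and the job is handed in when it is done.

Besides the shell and the picture viewer there is one more tool, called after "Emit:" as name([rows], argument=value, ...), one row to a line, values as JSON. send_rows: Moves the arm, as the interface text tells. Its arguments: {"type":"object","properties":{"steps":{"type":"array","items":{"type":"array"}},"newtons":{"type":"number"}},"required":["steps"]}

```bash
mkdir -p pics
cat > h.py <<'E'
import numpy as np, cv2
from station import bot
from scipy.spatial.transform import Rotation as Ro
def tool():
    s=bot.observe(); q=s['orientation']
    T=np.eye(4); T[:3,:3]=Ro.from_quat([q[1],q[2],q[3],q[0]]).as_matrix(); T[:3,3]=s['position']; return T
def pts(name,T=None):
    if name=='wrist' and T is None: T=tool()
    im,d=bot.camera(name); m=bot.camera_model(name); K=np.array(m['camera_matrix'])
    v,u=np.mgrid[:480,:640]
    P=np.stack([(u-K[0,2])/K[0,0]*d,(v-K[1,2])/K[1,1]*d,d],-1)
    if name=='wrist':
        H=T@np.array(m['hand_eye']); W=P@H[:3,:3].T+H[:3,3]
    else:
        R=np.array(m['R']); W=(P-np.array(m['t']).reshape(3))@R
    return im,d,W
E
python3 - <<'E'
from h import *
print(bot.observe(), bot.tip_extent); print(tool().round(3))
for n in ('top','scene'):
    im,d,W=pts(n); cv2.imwrite(f'pics/{n}0.png',im); np.savez(f'{n}0.npz',im=im,d=d,W=W)
    for v in range(20,480,40): print(' '.join('%.2f,%.2f,%.2f'%tuple(W[v,u]) for u in range(20,640,60))) if n=='top' else 0
E
```

```text
{'time': 0.0, 'q': array([ 1.04609839,  0.38426079,  0.01636752,  1.37119353, -0.00625957,
        1.38818181, -0.04648927]), 'joint_vel': array([ 3.54575123e-05, -5.61399525e-04,  4.03175366e-04, -1.12763805e-04,
       -1.04388475e-04, -9.58801443e-04, -6.28053568e-04]), 'joint_efforts': array([-1.46514260e-03, -6.27597141e+01,  8.43400564e-01, -3.71824336e+01,
        1.64958334e-02,  1.43531352e-02,  2.60559574e-05]), 'position': array([ 0.2783366 , -0.55918943,  0.30284674]), 'orientation': array([-9.61013666e-04,  9.73450549e-01,  2.28895251e-01, -2.64477622e-04]), 'contact_force': array([0.77416779, 0.48762768, 1.02610478]), 'moment': array([-0.0268038 , -0.03097483,  0.04663332]), 'grasp_force': 0.0, 'width': 0.08541343842665866} 0.0726
[[ 0.895  0.446 -0.001  0.278]
 [ 0.446 -0.895  0.002 -0.559]
 [-0.    -0.002 -1.     0.303]
 [ 0.     0.     0.     1.   ]]
1.17,0.88,0.11 1.17,0.70,0.11 1.18,0.53,0.11 1.18,0.35,0.11 1.19,0.17,0.11 1.19,-0.01,0.11 1.20,-0.19,0.11 1.20,-0.36,0.11 1.18,-0.53,0.15 1.21,-0.72,0.11 1.21,-0.90,0.12
1.23,1.12,-0.26 0.41,-0.02,1.37 1.24,0.67,-0.25 1
[... 1201 characters left out ...]
.03 0.21,0.77,-0.18 0.24,0.50,-0.00 0.24,0.33,-0.00 0.25,0.15,0.00 0.25,-0.03,-0.00 0.25,-0.21,-0.00 0.26,-0.39,-0.01 0.26,-0.56,0.00 0.31,-0.54,0.39 0.33,-0.54,0.58
0.12,0.84,-0.00 0.12,0.67,0.00 0.13,0.49,0.00 0.13,0.32,-0.00 0.13,0.14,0.00 0.14,-0.03,-0.00 0.14,-0.21,-0.00 0.14,-0.39,-0.00 0.15,-0.56,0.00 0.15,-0.74,-0.00 0.27,-0.50,0.64
0.01,0.83,-0.00 0.01,0.66,0.00 0.01,0.49,-0.00 0.02,0.31,0.00 0.02,0.14,-0.00 0.06,-0.03,0.12 0.03,-0.21,0.01 0.03,-0.38,0.01 0.03,-0.56,0.00 0.22,-0.39,0.66 0.22,-0.49,0.65
-0.10,0.82,0.00 -0.10,0.65,0.00 -0.10,0.48,-0.00 -0.09,0.30,0.01 -0.09,0.13,-0.00 0.06,-0.03,0.40 -0.08,-0.21,-0.00 -0.08,-0.38,-0.00 0.16,-0.29,0.68 0.16,-0.38,0.67 -0.34,-1.39,-0.75
```

View pics/top0.png

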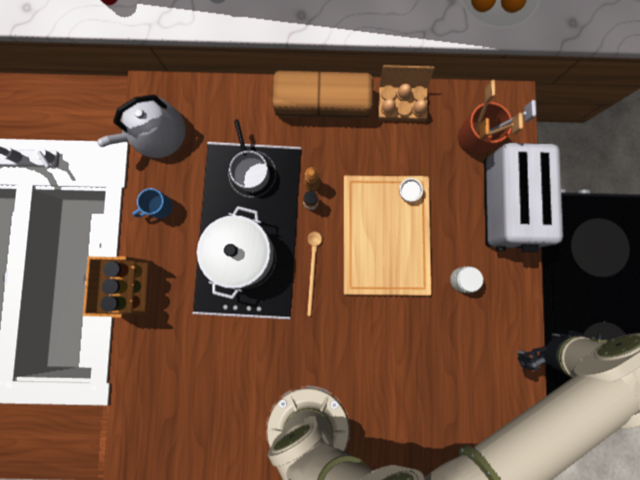

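View pics/scene0.png

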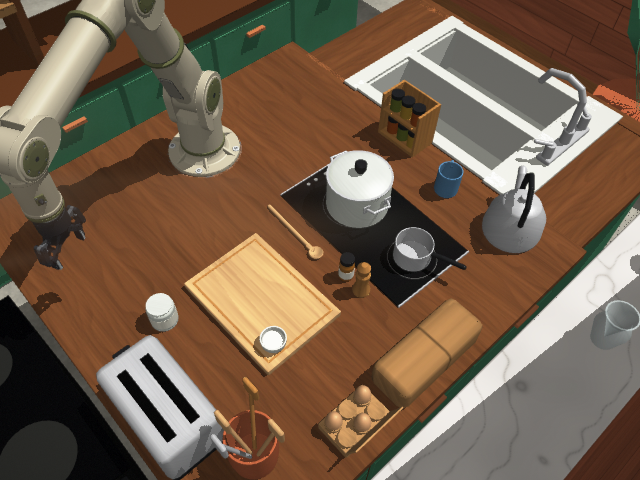

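The top view shows the pot with its lid at about (235,252) and the knob at (231,250). The board spans (344-431,176-296), with the salt bowl at (411,190). The scene view confirms the layout, with the knob at (360,167). Next I measure the knob and the board.

Run:
```python
from h import *
z=np.load('top0.npz'); im,W=z['im'],z['W']
v,u=np.mgrid[:480,:640]
g=im.max(-1)
k=(g<60)&(abs(u-231)<14)&(abs(v-250)<14); print('knob',k.sum(),W[k].mean(0),np.median(W[k],0),W[k].max(0))
m=(W[...,2]>.125)&(W[...,2]<.2)&(abs(u-235)<60)&(abs(v-252)<60)&(g>100)
c=max(cv2.findContours(m.astype('uint8'),0,1)[0],key=cv2.contourArea)
P=W[c[:,0,1],c[:,0,0]]; print(P[:,2].mean(),cv2.minEnclosingCircle(c))
for s in W[m][:, :2].min(0),W[m][:, :2].max(0): print(s)
b=(abs(W[...,2]-.025)<.012)&(im[...,2]>150)&(u>335)&(u<440)&(v>165)&(v<305)
q=W[b]; print('board',q.min(0),q.max(0),cv2.minAreaRect(q[:,:2].astype('float32')))
for n in ('salt',(411,190)),('mill',(312,174)),('jar',(311,200)),('spoon',(314,240)):
    print(n[0],W[n[1][1],n[1][0]])
# scene view knob
z=np.load('scene0.npz'); im,W=z['im'],z['W']
k=(im.max(-1)<60)&(abs(u-361)<12)&(abs(v-167)<12)
print('knob scene',k.sum(),W[k].mean(0),W[k].max(0),W[k].min(0))
```

```text
knob 113 [0.49761321 0.20973239 0.18745505] [0.49772665 0.20922982 0.18836981] [0.5108263  0.22479546 0.19442533]
0.1372899990684454 ((232.8796844482422, 251.0668487548828), 36.53691101074219)
[0.40158293 0.11489447]
[0.59848823 0.31152153]
board [ 0.38850596 -0.35369597  0.0130676 ] [ 0.75040886 -0.09136167  0.0364337 ] ((0.5696518421173096, -0.2221398949623108), (0.3602119982242584, 0.2608002722263336), 0.6808630228042603)
salt [ 0.70148791 -0.29243404  0.03891893]
mill [0.72149126 0.00403689 0.12547708]
jar [0.65487507 0.00576957 0.08544347]
spoon [ 0.54726535 -0.00483217  0.00656237]
knob scene 134 [0.50725482 0.20757405 0.18392178] [0.52140625 0.22632313 0.19888046] [0.48931088 0.19378735 0.15264411]
```

Emit:
send_rows([
  [100, [57, -37, -1], 0],
  [100, [114, -74, -3], 0],
  [100, [171, -111, -4], 0],
  [100, [228, -148, -6], 0],
  [100, [285, -185, -8], 0],
  [100, [342, -222, -10], 0],
  [100, [399, -258, -10], 0],
  [100, [425, -315, -10], 0],
  [100, [450, -370, -10], 0],
  [100, [475, -430, -10], 0],
], newtons=60)

```text
time: 1.35
position: [0.5129, 0.0053, 0.3135]
orientation: [-0.0, 0.973, 0.229, -0.0]
contact_force: [1.1, 0.5, 0.2]
width: 0.0853
grasp_force: 0.0
```

Emit:
send_rows([
  [100, [22, -52, 0], 0],
  [100, [44, -105, 0], 0],
  [100, [67, -160, 0], 0],
  [100, [67, -160, 0], 0],
  [100, [67, -160, 0], 0],
  [100, [67, -160, 0], 0],
  [100, [67, -160, 0], 0],
  [100, [67, -160, 0], 0],
  [100, [67, -160, 0], 0],
  [100, [67, -160, 0], 0],
])

```text
time: 2.6
position: [0.5019, 0.1764, 0.3139]
orientation: [-0.0, 0.973, 0.229, 0.0]
contact_force: [-0.3, 0.2, -0.5]
width: 0.0857
grasp_force: 0.0
```

```bash
cat > k.py <<'E'
from h import *
T=tool(); print(T.round(3), bot.observe()['time'],bot.observe()['q'].round(2))
im,d,W=pts('wrist',T); cv2.imwrite('pics/w1.png',im)
for n in ('wrist','top'):
    if n=='top': im,d,W=pts('top')
    g=im.max(-1); k=((g<70)&(abs(W[...,2]-.188)<.012)&(np.hypot(W[...,0]-.5,W[...,1]-.21)<.05)).astype('uint8')
    n_,l,s,c=cv2.connectedComponentsWithStats(k)
    if n_<2: print('none');continue
    i=1+s[1:,4].argmax(); P=W[l==i]; print(n,len(P),P.mean(0),P.min(0),P.max(0),np.median(P[:,2]))
    e=np.array([P[:,0].min()+P[:,0].max(),P[:,1].min()+P[:,1].max()])/2; D=np.r_[e,0]-T[:3,3]; print(e,'tool shift mm',(T[:3,:3].T@D*1e3).round(1))
E
python3 k.py
```

```text
[[ 0.895  0.446  0.     0.502]
 [ 0.446 -0.895  0.     0.176]
 [ 0.    -0.    -1.     0.314]
 [ 0.     0.     0.     1.   ]] 2.6 [ 0.05  0.22 -0.53  1.59  0.11  1.36 -1.6 ]
wrist 2865 [0.50324958 0.21256106 0.18837086] [0.48467109 0.19520563 0.17606601] [0.51891168 0.22992075 0.19122653] 0.18891616378224146
[0.50179138 0.21256319] tool shift mm [ 16.  -32.4 314. ]
none
```

The wrist view puts the knob axis at about (0.502,0.2125) with its top at z 0.190. I'll go down and grip it.

Emit:
send_rows([
  [100, [16, -32, 10], 0],
  [100, [16, -32, 20], 0],
  [100, [16, -32, 40], 0],
  [100, [16, -32, 60], 0],
  [100, [16, -32, 75], 0],
  [100, [16, -32, 82], 0],
  [100, [16, -32, 82], 0],
  [20, [16, -32, 82], 0],
  [0, [16, -32, 82], 0],
  [0, [16, -32, 82], 0],
], newtons=60)

```text
time: 3.95
position: [0.5021, 0.2125, 0.2326]
orientation: [-0.0, 0.973, 0.229, 0.0]
contact_force: [-5.0, -3.9, 8.3]
width: 0.0336
grasp_force: 59.2
```

Emit:
send_rows([
  [0, [0, 0, 0], 0],
  [0, [0, 0, 0], 0],
  [0, [0, 0, 0], 0],
  [0, [0, 0, 0], 0],
  [0, [0, 0, -3], 0],
  [0, [0, 0, -6], 0],
  [0, [0, 0, -10], 0],
  [0, [0, 0, -15], 0],
  [0, [0, 0, -20], 0],
  [0, [0, 0, -20], 0],
])

```text
time: 5.2
position: [0.5022, 0.2123, 0.2525]
orientation: [-0.0, 0.973, 0.229, 0.001]
contact_force: [1.2, -0.2, -4.0]
width: 0.0335
grasp_force: 60.0
```

The lid is in hand. I'll raise it and carry it over the board.

Emit:
send_rows([
  [0, [0, 0, -10], 0],
  [0, [0, 0, -25], 0],
  [0, [0, 0, -40], 0],
  [0, [0, 0, -55], 0],
  [0, [0, 0, -70], 0],
  [0, [-5, 11, -80], 0],
  [0, [-15, 31, -85], 0],
  [0, [-28, 59, -88], 0],
  [0, [-43, 91, -90], 0],
  [0, [-58, 123, -90], 0],
])

```text
time: 6.45
position: [0.5047, 0.0742, 0.3423]
orientation: [0.0, 0.974, 0.229, 0.0]
contact_force: [0.4, 0.3, -4.9]
width: 0.0333
grasp_force: 60.2
```

Emit:
send_rows([
  [0, [-16, 33, 0], 0],
  [0, [-31, 66, 0], 0],
  [0, [-47, 99, 0], 0],
  [0, [-62, 132, 0], 0],
  [0, [-78, 165, 0], 0],
  [0, [-94, 198, 0], 0],
  [0, [-108, 228, 0], 0],
  [0, [-120, 253, 0], 0],
  [0, [-128, 269, 0], 0],
  [0, [-128, 269, 0], 0],
])

```text
time: 7.7
position: [0.5095, -0.2233, 0.3417]
orientation: [-0.0, 0.974, 0.227, -0.0]
contact_force: [-0.2, -0.7, -5.0]
width: 0.0334
grasp_force: 60.3
```

Run:
```python
from h import *
s=bot.observe(); print(s['position'],s['q'].round(2),s['contact_force'],s['width'])
for n in ('scene','top'):
    im,d,W=pts(n); cv2.imwrite(f'pics/{n}2.png',im)
    np.savez(f'{n}2.npz',im=im,d=d,W=W)
```

```text
[ 0.50949078 -0.22330297  0.3416922 ] [ 0.55  0.23 -0.23  1.49  0.05  1.43 -0.8 ] [-0.20846262 -0.7419913  -4.99710458] 0.03342591773663633
```

View pics/scene2.png

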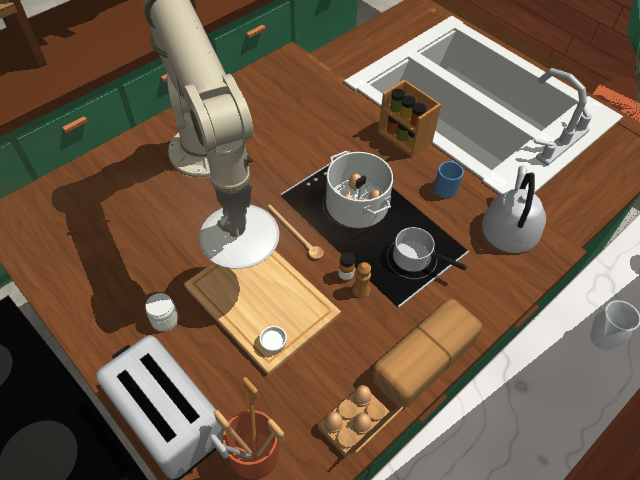

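View pics/top2.png

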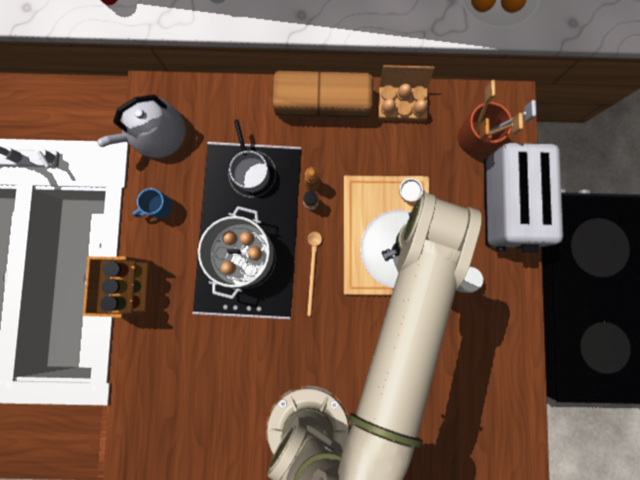

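The lid hangs level over the near half of the board. The eggs show in the pot at about (229,238), (247,238), (254,253) and (227,267) in the top view. I'll lower the lid.

Emit:
send_rows([
  [0, [0, 0, 10], 0],
  [0, [0, 0, 30], 0],
  [0, [0, 0, 55], 0],
  [0, [0, 0, 85], 0],
  [0, [0, 0, 115], 0],
  [0, [0, 0, 145], 0],
  [0, [0, 0, 170], 0],
  [0, [0, 0, 188], 0],
  [0, [0, 0, 199], 0],
  [0, [0, 0, 204], 0],
])

```text
time: 9.05
position: [0.5102, -0.2214, 0.1376]
orientation: [-0.0, 0.973, 0.229, 0.0]
contact_force: [0.1, 0.2, -4.6]
width: 0.0338
grasp_force: 60.3
```

Emit:
send_rows([
  [0, [0, 0, 0], 0],
  [0, [0, 0, 1], 0],
  [0, [0, 0, 2], 0],
  [0, [0, 0, 3], 0],
  [0, [0, 0, 4], 0],
  [0, [0, 0, 5], 0],
  [0, [0, 0, 6], 0],
  [0, [0, 0, 7], 0],
  [0, [0, 0, 7], 0],
  [0, [0, 0, 7], 0],
])

```text
time: 10.3
position: [0.5101, -0.2216, 0.1309]
orientation: [-0.0, 0.973, 0.229, 0.0]
contact_force: [-0.1, -0.2, -4.5]
width: 0.0333
grasp_force: 60.3
```

Emit:
send_rows([
  [0, [0, 0, 1], 0],
  [0, [0, 0, 1], 0],
  [0, [0, 0, 2], 0],
  [0, [0, 0, 2], 0],
  [0, [0, 0, 2.5], 0],
  [0, [0, 0, 3], 0],
  [0, [0, 0, 3], 0],
  [0, [0, 0, 3], 0],
  [0, [0, 0, 3], 0],
  [0, [0, 0, 3], 0],
])

```text
time: 11.55
position: [0.5102, -0.2217, 0.1297]
orientation: [0.0, 0.973, 0.229, 0.0]
contact_force: [-8.6, 2.5, 15.8]
width: 0.0337
grasp_force: 62.2
```

The lid is in contact with the board, so I'll ease off, release it and retreat.

Emit:
send_rows([
  [0, [0, 0, -1], 0],
  [0, [0, 0, -1], 0],
  [40, [0, 0, -1], 0],
  [60, [0, 0, -1], 0],
  [90, [0, 0, -1], 0],
  [90, [0, 0, -1], 0],
  [90, [0, 0, -1], 0],
  [90, [0, 0, -15], 0],
  [90, [0, 0, -35], 0],
  [90, [0, 0, -65], 0],
])

```text
time: 12.8
position: [0.5098, -0.2215, 0.1939]
orientation: [-0.0, 0.973, 0.229, -0.0]
contact_force: [1.0, 0.1, 0.2]
width: 0.0768
grasp_force: 0.0
```

Emit:
send_rows([
  [70, [0, 0, -40], 0],
  [70, [0, 0, -90], 0],
  [60, [0, 0, -140], 0],
  [60, [15, -30, -160], 0],
  [60, [35, -75, -170], 0],
  [60, [60, -125, -170], 0],
  [60, [85, -175, -170], 0],
  [60, [108, -225, -170], 0],
  [60, [130, -275, -170], 0],
  [60, [150, -315, -170], 0],
])

```text
time: 14.05
position: [0.5033, 0.1297, 0.3643]
orientation: [0.0, 0.973, 0.23, 0.001]
contact_force: [0.5, 0.1, -0.9]
width: 0.0514
grasp_force: 0.0
```

```bash
cat > r.py <<'E'
from h import *
import sys
s=bot.observe(); T=tool(); print(s['time'],T[:3,3],s['q'].round(2))
im,d,W=pts('wrist',T); cv2.imwrite(f'pics/w{sys.argv[1]}.png',im); np.savez('w.npz',im=im,W=W,T=T)
im,d,W=pts('top'); cv2.imwrite(f'pics/t{sys.argv[1]}.png',im); np.savez('t.npz',im=im,W=W)
E
python3 r.py 3
```

```text
14.05 [0.50326282 0.12968701 0.36433577] [ 0.13  0.16 -0.5   1.53  0.08  1.46 -1.49]
```

View pics/w3.png

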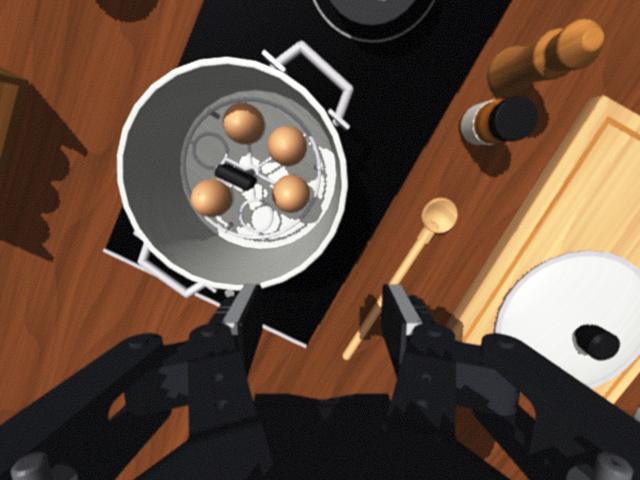

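The wrist view shows the tab at (236,176), the eggs at (291,194), (287,145), (243,123) and (210,198), and the empty wells at (208,150) and (262,217). The lid lies flat on the board. Next I compute the tab's pose.

```bash
cat > t.py <<'E'
from h import *
z=np.load('w.npz'); im,W,T=z['im'],z['W'],z['T']
Z=W[...,2]; near=(np.hypot(W[...,0]-.502,W[...,1]-.2125)<.08)
k=((im.max(-1)<75)&near&(Z>.08)&(Z<.16)).astype('uint8')
n,l,s,c=cv2.connectedComponentsWithStats(k); i=1+s[1:,4].argmax(); P=W[l==i]
print('tab',len(P),'z pct',np.percentile(P[:,2],[5,50,95]))
Q=P[P[:,2]>np.percentile(P[:,2],95)-.006]; (cx,cy),wh,a=cv2.minAreaRect((Q[:,:2]*1e3).astype('float32')); print('top rect',cx,cy,wh,a)
hsv=cv2.cvtColor(im,cv2.COLOR_BGR2HSV)
e=((hsv[...,1]>80)&near&(Z>.03)&(Z<.1)).astype('uint8')
e=cv2.morphologyEx(e,cv2.MORPH_OPEN,np.ones((5,5)))
n,l,s,c=cv2.connectedComponentsWithStats(e); E=[]
for i in range(1,n):
    if s[i,4]<300: continue
    p=W[l==i]; top=p[p[:,2]>np.percentile(p[:,2],99)-.004]; E.append(top.mean(0)); print(c[i],s[i,4],top.mean(0))
# pot rim
r=(abs(Z-.137)<.006)&(np.hypot(W[...,0]-.502,W[...,1]-.2125)<.11); R=W[r][:,:2]
A=np.c_[2*R,np.ones(len(R))]; x=np.linalg.lstsq(A,(R**2).sum(1),rcond=None)[0]; print('rim',x[:2],np.sqrt(x[2]+x[0]**2+x[1]**2))
E=np.array(E)
if len(E)==4:
    c0=c0=np.array([cx,cy])/1e3; b=[]
    an=np.degrees(np.arctan2(E[:,1]-c0[1],E[:,0]-c0[0])); print('egg az',an)
q=Q[:,:2]-Q[:,:2].mean(0); v=np.linalg.svd(q,full_matrices=False)[2][0]; print('tab dir deg',np.degrees(np.arctan2(v[1],v[0])),'toolx az',np.degrees(np.arctan2(T[1,0],T[0,0])))
print('shift mm',(T[:3,:3].T@(np.array([cx/1e3,cy/1e3,0])-T[:3,3])*1e3).round(1))
E
python3 t.py
```

```text
tab 614 z pct [0.09997896 0.12031119 0.12197412]
top rect 503.758056640625 217.1620635986328 (11.090802192687988, 33.633235931396484) 0.04346277192234993
[243.21325879 122.83626198] 1252 [0.54633556 0.24159131 0.08009196]
[286.53265479 145.25021204] 1179 [0.54596879 0.19186782 0.08013827]
[290.53809524 192.91809524] 1050 [0.50284884 0.16736471 0.08005845]
[210.86       197.46173913] 1150 [0.46025904 0.24178995 0.08014994]
rim [0.50174   0.2126363] 0.0934977772709012
egg az [ 29.84545605 -30.93161179 -91.04600407 150.48271446]
tab dir deg -89.36373662714934 toolx az 26.557252110310337
shift mm [ 38.9 -78.2 364.4]
```

Emit:
send_rows([
  [40, [6, -13, 10], -0.15],
  [40, [13, -26, 25], -0.3],
  [40, [20, -40, 40], -0.46],
  [40, [26, -53, 55], -0.63],
  [40, [33, -66, 70], -0.8],
  [40, [39, -78, 80], -0.97],
  [40, [39, -78, 90], -1.107],
  [40, [39, -78, 90], -1.107],
  [40, [39, -78, 90], -1.107],
  [40, [39, -78, 90], -1.107],
], newtons=60)

```text
time: 15.4
position: [0.5045, 0.2141, 0.2737]
orientation: [0.0, 0.709, 0.706, 0.0]
contact_force: [-0.6, 0.4, 0.2]
width: 0.0341
grasp_force: 0.0
```

```bash
python3 r.py 4; python3 t.py
```

```text
15.4 [0.50448791 0.21413024 0.27368982] [ 0.09  0.3  -0.67  1.61  0.2   1.3  -0.62]
tab 828 z pct [0.10879193 0.12057559 0.12182329]
top rect 503.2098083496094 218.4164581298828 (31.926673889160156, 10.733687400817871) 89.8342514038086
[267.72553561 192.45049218] 1727 [0.45946459 0.24102855 0.07987875]
[371.80854701 192.93789174] 1755 [0.54575568 0.24062173 0.07981165]
[370.04791155 250.71928747] 1628 [0.54539797 0.19082107 0.07985597]
[320.07082371 280.18937644] 1299 [0.50213208 0.16637334 0.07993444]
rim [0.50166744 0.21323769] 0.09330594876304801
egg az [152.6653682   27.56066573 -33.18880794 -91.18633675]
tab dir deg -90.27806065767231 toolx az 89.75352107975625
shift mm [  4.2  -1.6 273.7]
```

View pics/w4.png

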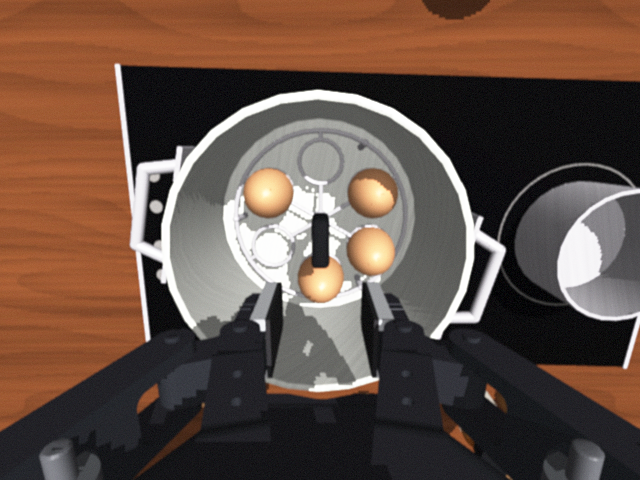

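The tab is vertical in the image at (320,240), aligned with the finger gap, and the eggs are clear of the fingers. I'll descend and grip it.

Emit:
send_rows([
  [40, [3, -1, 15], 0],
  [40, [3, -1, 35], 0],
  [40, [3, -1, 55], 0],
  [40, [3, -1, 75], 0],
  [40, [3, -1, 90], 0],
  [40, [3, -1, 100], 0],
  [40, [3, -1, 106], 0],
  [40, [3, -1, 110], 0],
  [40, [3, -1, 110], 0],
  [40, [3, -1, 110], 0],
])

```text
time: 16.75
position: [0.5034, 0.2175, 0.1634]
orientation: [0.0, 0.708, 0.706, 0.0]
contact_force: [0.5, 0.3, 0.8]
width: 0.0345
grasp_force: 0.0
```

Emit:
send_rows([
  [30, [0, 0, 0], 0],
  [20, [0, 0, 0], 0],
  [15, [0, 0, 0], 0],
  [10, [0, 0, 0], 0],
  [5, [0, 0, 0], 0],
  [0, [0, 0, 0], 0],
  [0, [0, 0, 0], 0],
  [0, [0, 0, 0], 0],
  [0, [0, 0, 0], 0],
  [0, [0, 0, 0], 0],
], newtons=70)

```text
time: 18.0
position: [0.5032, 0.2175, 0.1631]
orientation: [-0.0, 0.708, 0.706, 0.0]
contact_force: [-1.6, 0.5, 5.7]
width: 0.0111
grasp_force: 68.4
```

Emit:
send_rows([
  [0, [0, 0, -1], 0],
  [0, [0, 0, -3], 0],
  [0, [0, 0, -6], 0],
  [0, [0, 0, -10], 0],
  [0, [0, 0, -15], 0],
  [0, [0, 0, -20], 0],
  [0, [0, 0, -25], 0],
  [0, [0, 0, -28], 0],
  [0, [0, 0, -30], 0],
  [0, [0, 0, -30], 0],
])

```text
time: 19.25
position: [0.5032, 0.2174, 0.193]
orientation: [0.0, 0.708, 0.706, 0.0]
contact_force: [0.6, 0.7, -5.5]
width: 0.0104
grasp_force: 68.1
```

Emit:
send_rows([
  [0, [0, 0, -3], 0],
  [0, [0, 0, -8], 0],
  [0, [0, 0, -15], 0],
  [0, [0, 0, -23], 0],
  [0, [0, 0, -32], 0],
  [0, [0, 0, -41], 0],
  [0, [0, 0, -50], 0],
  [0, [0, 0, -59], 0],
  [0, [0, 0, -68], 0],
  [0, [0, 0, -77], 0],
])

```text
time: 20.5
position: [0.5032, 0.2174, 0.2705]
orientation: [-0.0, 0.708, 0.706, 0.0]
contact_force: [-0.3, 0.3, -5.1]
width: 0.0113
grasp_force: 68.2
```

Emit:
send_rows([
  [0, [0, 0, -9], 0],
  [0, [0, 0, -18], 0],
  [0, [0, 0, -27], 0],
  [0, [0, 0, -36], 0],
  [0, [0, 0, -45], 0],
  [0, [0, 0, -53], 0],
  [0, [0, 0, -59], 0],
  [0, [0, 0, -63], 0],
  [0, [0, 0, -65], 0],
  [0, [0, 0, -65], 0],
])

```text
time: 21.75
position: [0.5032, 0.2174, 0.3349]
orientation: [-0.0, 0.708, 0.706, 0.0]
contact_force: [0.1, -0.7, -4.8]
width: 0.011
grasp_force: 68.2
```

Run:
```python
from h import *
s=bot.observe(); print(s)
im,d,W=pts('scene'); cv2.imwrite('pics/s5.png',cv2.resize(im[80:340,150:510],None,fx=2,fy=2))
im,d,W=pts('wrist'); cv2.imwrite('pics/w5.png',im)
```

```text
{'time': 21.75, 'q': array([ 0.09087606,  0.26944064, -0.68393866,  1.50801434,  0.17076619,
        1.42484967, -0.60210946]), 'joint_vel': array([ 0.00013408,  0.00329188,  0.00032964,  0.00507892, -0.00067989,
       -0.00175588,  0.00154099]), 'joint_efforts': array([ 1.18992745e-02, -5.07056487e+01, -6.40599847e+00, -3.93779826e+01,
        4.02376370e-02,  4.18507971e-02,  6.29137838e-03]), 'position': array([0.50317483, 0.21738912, 0.33486505]), 'orientation': array([-3.25259154e-05,  7.07777380e-01,  7.06435545e-01,  7.23682205e-07]), 'contact_force': array([ 0.09803864, -0.67260263, -4.82643271]), 'moment': array([ 0.07174754,  0.08726887, -0.00756305]), 'grasp_force': 68.17452192306519, 'width': 0.011031535655131493}
```

View pics/s5.png

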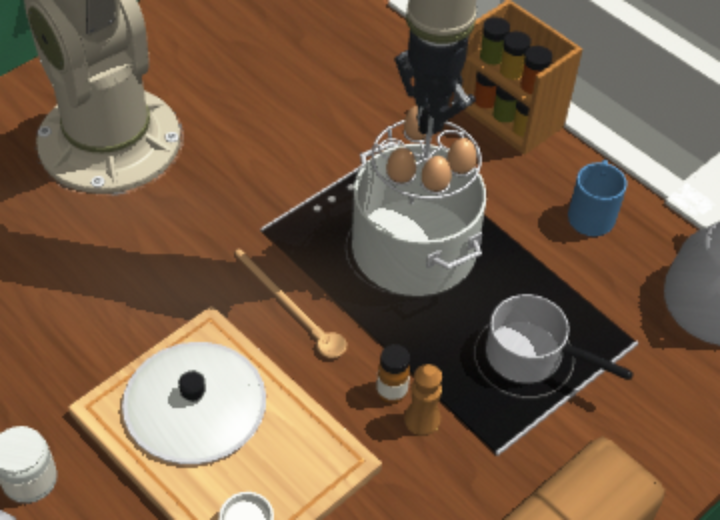

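View pics/w5.png

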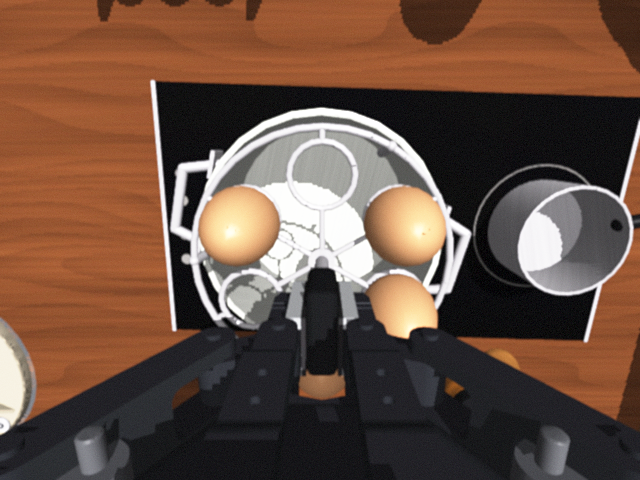

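The rack hangs level above the pot with all four eggs in their wells. In the scene crop the eggs are at (417,122), (401,166), (436,174) and (462,155), and the lid lies flat on the board at (193,400). Now I hold still.

Emit:
send_rows([
  [0, [0, 0, 0], 0],
  [0, [0, 0, 0], 0],
  [0, [0, 0, 0], 0],
  [0, [0, 0, 0], 0],
  [0, [0, 0, 0], 0],
  [0, [0, 0, 0], 0],
  [0, [0, 0, 0], 0],
  [0, [0, 0, 0], 0],
  [0, [0, 0, 0], 0],
  [0, [0, 0, 0], 0],
])

```text
time: 23.1
position: [0.5032, 0.2174, 0.3349]
orientation: [0.0, 0.708, 0.706, 0.0]
contact_force: [0.1, -0.6, -5.5]
width: 0.0111
grasp_force: 68.2
```

Emit:
send_rows([
  [0, [0, 0, 0], 0],
  [0, [0, 0, 0], 0],
  [0, [0, 0, 0], 0],
  [0, [0, 0, 0], 0],
  [0, [0, 0, 0], 0],
  [0, [0, 0, 0], 0],
  [0, [0, 0, 0], 0],
  [0, [0, 0, 0], 0],
  [0, [0, 0, 0], 0],
  [0, [0, 0, 0], 0],
])

```text
time: 24.35
position: [0.5032, 0.2174, 0.335]
orientation: [-0.0, 0.708, 0.706, 0.0]
contact_force: [0.1, 0.1, -5.9]
width: 0.0111
grasp_force: 68.2
```

Emit:
send_rows([
  [0, [0, 0, 0], 0],
  [0, [0, 0, 0], 0],
  [0, [0, 0, 0], 0],
  [0, [0, 0, 0], 0],
  [0, [0, 0, 0], 0],
  [0, [0, 0, 0], 0],
  [0, [0, 0, 0], 0],
  [0, [0, 0, 0], 0],
  [0, [0, 0, 0], 0],
  [0, [0, 0, 0], 0],
])

```text
time: 25.6
position: [0.5032, 0.2174, 0.3349]
orientation: [-0.0, 0.708, 0.706, 0.0]
contact_force: [0.7, -0.1, -4.0]
width: 0.0108
grasp_force: 68.2
```

```bash
python3 -c "
from station import bot
print(bot.finish_job())"
```

```text
the job is handed in; nothing more can be done
None
```

I handed the job in at 25.6 s (no verdict was returned): the lid lies flat, knob up, on the board, and the rack with its four eggs was held still for over 3 s about 4–5 cm above the pot's rim and is still in the gripper.

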